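# Weigh the drinking bottles on the beam balance

## Task

First check the empty balance: swing its arrest lever fully over so that the beam tips freely onto its counterweight side and settles, then swing the lever fully back so the beam is arrested level. Then stand every drinking bottle upright in its own cell of the pan, free the beam with the lever so that the pan sinks and settles, arrest it fully again, and finally stand all the bottles upright in the cells of the white crate, leaving the balance arrested and empty. Never touch a bottle while the beam is free, and leave the jar, the scoop and the carton where they are.

Things in the scene. Friction and masses are not known exactly. Their poses are not given: they have to be found in the camera images.
- pan (a point): Centre of the pan's inner floor. Open steel tray on the beam's end, tipping with it: 198 mm along x, 70 along y, walls 5, rims 27 above the inner floor; two walls across x make three cells, 59 x 60 mm, centred at x = -64, 0, +64. z up; floor 55 mm above the bench when level. Beam pivot at +115 mm y, 40 mm up; beam bar along +y, top 103 mm above the bench; pillar top 115.
- beam (a joint): Tilt of the hinged beam, rad: 0 level (arrested), positive when the pan is down; stops at -0.12 (counterweight down, where the free empty beam goes) and +0.12 (pan down, where it goes loaded). It pivots about the balance's x axis.
- lever (a joint): Angle of the arrest lever in rad: 0 fully home (beam arrested), 1.2 fully over (beam free), stiff stops at both ends. It stays where it is left; turning it takes under 6 N at the handle. The beam sinks as the lever moves and reaches its stop at about 0.75; near the arrest end it is level.
- lever_handle (a point): Grip point of the arrest lever: on its grey crank handle, a 16 mm dia cylinder lying along the hinge axis (lever x), reaching 52 mm to -x from the top of a 12 mm rod; this point is 30 mm from the rod, 100 mm from the hinge axis. Home (0) the lever leans 0.6 rad from vertical to the balance's +y, away from the pan; it swings over the top to lean 0.6 rad to -y at 1.2.
- lever_hinge (a point): Point on the lever's hinge axis, 35 mm above the bench, on the fixed base of the balance. Balance axes: x along the lever hinge; pillar and beam at +x (pivot 100 mm in +x, 60 mm in -y from here), pan to -y, counterweight (64 mm dia, 112 mm from the pivot) to +y, z up. The lever turns right-handed about +x. Pan and balance axes are parallel when level.
- crate_in (a point): Centre of the inner floor, 5 mm above the bench, of the fixed white crate: an open tray 198 mm along x, 70 along y, walls 5 mm, rims 31 mm above the inner floor; two walls across x make three cells, each 59 x 60 mm inside, centred at x = -64, 0 and +64 mm, y = 0.
- bottle1: Amber drinking bottle, upright: round body 50 mm dia, 82 mm high with a weighted 20 mm steel foot, tapering to 92 mm; grey stopper, a 32 mm dia cylinder from 92 to 128 mm height; steel spout 8 mm dia on top up to 146 mm. 0.17 to 0.34 kg. Origin: centre of the underside; z along the bottle to the spout. Lift it by the stopper. May be absent (None).
- bottle2: Amber drinking bottle, upright: round body 50 mm dia, 82 mm high with a weighted 20 mm steel foot, tapering to 92 mm; grey stopper, a 32 mm dia cylinder from 92 to 128 mm height; steel spout 8 mm dia on top up to 146 mm. 0.17 to 0.34 kg. Origin: centre of the underside; z along the bottle to the spout. Lift it by the stopper. May be absent (None).
- bottle3: Amber drinking bottle, upright: round body 50 mm dia, 82 mm high with a weighted 20 mm steel foot, tapering to 92 mm; grey stopper, a 32 mm dia cylinder from 92 to 128 mm height; steel spout 8 mm dia on top up to 146 mm. 0.17 to 0.34 kg. Origin: centre of the underside; z along the bottle to the spout. Lift it by the stopper. May be absent (None).
- jar: Bystander: clear jar, 76 mm diameter, 110 mm high, origin at centre of underside. Leave it alone.
- scoop: Bystander: steel feed scoop 170 mm long lying on the bench along its x. Leave it alone.
- carton: Bystander: cardboard carton 80 x 160 x 60 mm, origin at centre of underside. Leave it alone.

How it is judged:
By the outcome, as a careful person would: the job done as asked, in the order asked, and still so for the second after the job is handed in, with the robot touching nothing.
Of bottle1, bottle2, bottle3 only 2 to 3 are there at a start; the rules pass over those that are not, and their reading is None.
At some moment in a run one of bottle1, bottle2, bottle3 may be knocked a few centimetres aside while the robot is not near it.
It also fails if it takes over 210 s, if anything falls off the work surface, if the arm or the gripper's body presses on something with over 40 N, if the wrist force passes 120 N, or if a joint passes its speed limit or range.

## Robot

A 6-joint arm with a two-finger parallel gripper is mounted at the origin on the work surface. World frame = base frame: x ahead of the robot, y to its left, z up, the work surface at z = 0. Lengths are in m, angles in degrees, forces in N, time in s.
With the tool pointing down it reaches from about 0.375 to 0.75 m from the base axis. Payload 9 kg.
Tool frame: the origin (TCP) lies where the fingers leave the gripper's body, on its centre line; the fingertips stand 73 mm ahead of it and the grasp point (between the pads) lies 54 mm ahead of it (robot.tip_reach is the distance from the TCP to the fingertips, in m); z points along the fingers, y is the direction in which the jaws open and shut (so a half turn about z gives the same grasp; the last joint's range is limited). The gripper opens to 85 mm and grips with 20 to 120 N. Pads are 22 mm wide; open, the fingers measure 114 mm over their backs; the gripper's body (76 mm by 85 mm) begins 54 mm behind the grasp point. The pads swing forward as they close: fully open they stand 13 mm farther back than shut.
Start: joints at [-85.525, 5.964, 5.575, 89.605, 0, 77.527], TCP at [0.175, -0.574, 0.304] pointing down, gripper open.
Joint ranges: [-171.21, 171.21], [-48.23, 106.86], [-62.78, 66.21], [-105.2, 120.99], [-86.42, 89.51], [-180, 180]. Speed limits (degrees/s): [127.2, 127.2, 147.25, 180, 180, 180].

## Interface

Orientations are given as [roll, pitch, yaw] about the fixed x, y, z axes, in that order (R = Rz(yaw) Ry(pitch) Rx(roll)).
In Python, from plant import robot gives the robot as it stands. Calls block until the motion is done:
- robot.move_pose(position, orientation): joint-space move of the TCP to a pose.
- robot.line_to(position, vel=0.15, rotation=None, guard=None): straight line of the TCP; rotation=None keeps the orientation; vel is the mean speed in m/s. With guard (N) it stops when the force on the tool has changed by that much, and returns True; else False.
- robot.goto_joints(angles): joint-space move.
- robot.set_gripper(opening): finger opening in m; the grip force is fixed at half the most; returns when the fingers have stopped.
- robot.pause(seconds).
- robot.ik(position, orientation): joint angles nearest the present ones, or None.
- robot.observe(): the state.
- robot.grab_frame(name): name is "side" or "top"; returns the picture (400x640x3 uint8, blue, green, red); there is no depth.
- robot.get_calibration(name): a dict with "vertical_fov" (degrees; the focal length in pixels is half the picture's height over the tangent of half this angle, whatever the lens; pixels are square), "cx", "cy" (the principal point, pixels), "rvec" (rotation vector, rad) and "tvec" (3), from world to camera coordinates, as OpenCV has them. Camera axes: x right, y down, z forward; pixel columns grow to the right and rows downward; lengths in m; the calibration is good to about 2 mm. A picture is of the moment at which its call begins. get_calibration takes no time and is no camera call.
A pose or a line that the arm cannot do raises robot.IKError and nothing moves.
- robot.job_done(): hands the job in, once; it reports no verdict.
The state is a dict: "time": time; "q": joint angles; "qvel": joint speeds; "joint_torque": joint torques, N m; "tool_pos": TCP position; "tcp_rot": TCP orientation; "ft_force": force on the tool from outside, world axes, zero at the start; "torque": the same for the moment, N m; "gripper_width": finger opening in m.
Only numpy, scipy, OpenCV 4.12 (cv2) and the standard library are available. Lean on these libraries where they do the work, as an engineer would, in place of code of your own. Each camera call takes 0.05 s, during which the arm holds its last target.

## Working session

There is one attempt and no reset: what is moved stays moved. The work goes in short steps, each a Python script; the robot and the scene stay as the last script left them, time stands still between calls to the robot, and variables do not carry over. Pictures are saved under pics/ and viewed, and the job is handed in when it is done.

```bash
ls; mkdir -p pics
python3 - <<'E'
from plant import robot
import cv2
for n in("side","top"):
    im=robot.grab_frame(n);cv2.imwrite(f"pics/a_{n}.png",im)
    print(n,robot.get_calibration(n))
o=robot.observe();print(o)
E
```

```text
pics
side {'vertical_fov': 42.65791543229379, 'cx': 320.450884729552, 'cy': 190.069143445616, 'rvec': array([ 0.04195989, -2.76031022,  1.42539457]), 'tvec': array([0.6048613 , 0.06950433, 1.25995991])}
top {'vertical_fov': 49.49577956635176, 'cx': 320.3191992281665, 'cy': 202.57251245148487, 'rvec': array([ 2.12037516, -2.13566605,  0.17810431]), 'tvec': array([0.00951658, 0.61911134, 1.04428927])}
{'time': 0.1, 'q': array([-8.55253609e+01,  5.99598620e+00,  5.53340568e+00,  8.96077104e+01,
        1.80668603e-04,  7.75262423e+01]), 'qvel': array([-0.08508356, -0.06715884,  0.12675151, -0.00736215,  0.00154765,
        0.02615031]), 'joint_torque': array([ 5.76908060e-03, -5.58207929e+01,  5.04718101e+01,  1.31260324e-02,
       -3.46449078e-04, -1.70438562e-05]), 'tool_pos': array([ 0.17489361, -0.57371247,  0.30321015]), 'tcp_rot': array([-1.79931407e+02, -1.53587143e-02,  1.69483875e+01]), 'ft_force': array([-0.24371458, -0.61146452, -0.60528257]), 'torque': array([-0.02617859, -0.00695231, -0.03079793]), 'gripper_width': 0.08569691373898353}
```

View pics/a_side.png

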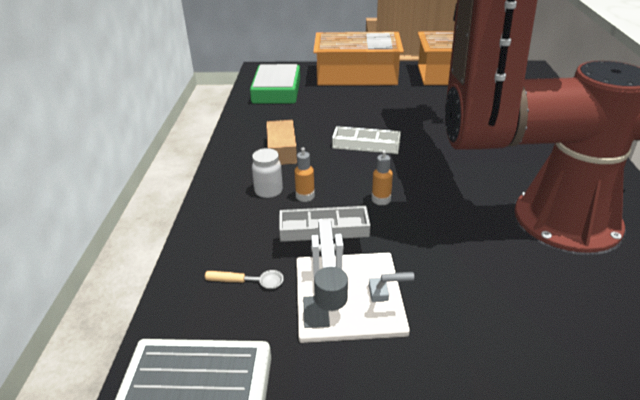

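View pics/a_top.png

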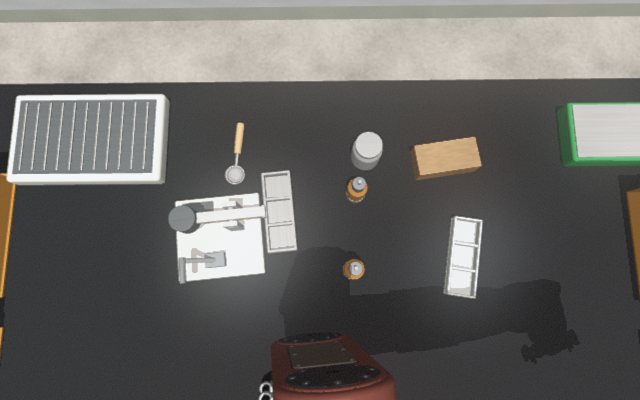

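```bash
cat > h.py <<'E'
import numpy as np, cv2
from plant import robot
def cal(n):
    c=robot.get_calibration(n);f=200/np.tan(np.radians(c['vertical_fov'])/2)
    K=np.array([[f,0,c['cx']],[0,f,c['cy']],[0,0,1]]);R,_=cv2.Rodrigues(c['rvec']);return K,R,np.array(c['tvec']).reshape(3)
def proj(n,p):
    K,R,t=cal(n);q=(np.atleast_2d(p)@R.T+t)@K.T;return q[:,:2]/q[:,2:]
def ray(n,uv):
    K,R,t=cal(n);d=R.T@np.linalg.inv(K)@np.array([uv[0],uv[1],1.]);return -R.T@t,d/np.linalg.norm(d)
def onz(n,uv,z):
    o,d=ray(n,uv);return o+d*(z-o[2])/d[2]
def tri(uvs,uvt):
    o1,d1=ray('side',uvs);o2,d2=ray('top',uvt)
    A=np.stack([d1,-d2],1);s=np.linalg.lstsq(A,o2-o1,rcond=None)[0]
    a=o1+s[0]*d1;b=o2+s[1]*d2;return (a+b)/2,np.linalg.norm(a-b)
def snap(tag):
    r={}
    for n in("side","top"):
        r[n]=robot.grab_frame(n);cv2.imwrite(f"pics/{tag}_{n}.png",r[n])
    return r
E
python3 - <<'E'
from h import *
for n in("side","top"):
    K,R,t=cal(n);print(n,-R.T@t,K[0,0])
    print(proj(n,[[0.175,-.574,.304],[0,0,0],[.5,0,0],[.5,.3,0],[.5,-.3,0]]).round())
s=cv2.imread('pics/a_side.png')[110:350,190:430];cv2.imwrite('pics/a_sz.png',cv2.resize(s,None,fx=2.5,fy=2.5,interpolation=2))
s=cv2.imread('pics/a_top.png')[120:310,160:380];cv2.imwrite('pics/a_tz.png',cv2.resize(s,None,fx=3,fy=3,interpolation=2))
s=cv2.imread('pics/a_top.png')[120:310,330:500];cv2.imwrite('pics/a_tz2.png',cv2.resize(s,None,fx=3,fy=3,interpolation=2))
E
```

```text
side [0.55040103 1.01013811 0.79678524] 512.2084147275159
[[467.  22.]
 [566. 218.]
 [363. 216.]
 [367. 308.]
 [360. 154.]]
top [ 4.29882915e-01 -1.08236497e-03  1.13539817e+00] 433.8755658474585
[[647. 422.]
 [324. 460.]
 [323. 251.]
 [208. 252.]
 [438. 250.]]
```

View pics/a_sz.png

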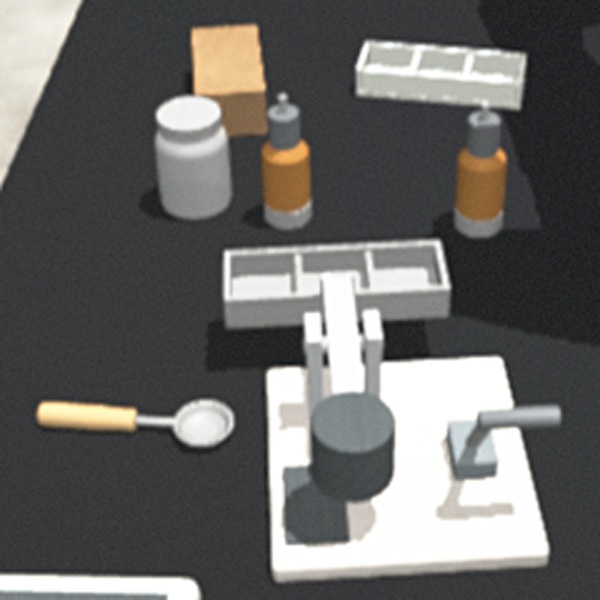

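View pics/a_tz.png

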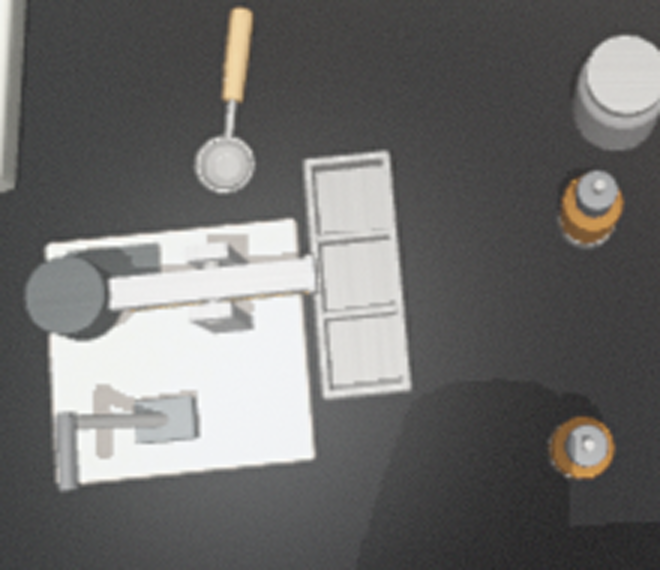

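View pics/a_tz2.png

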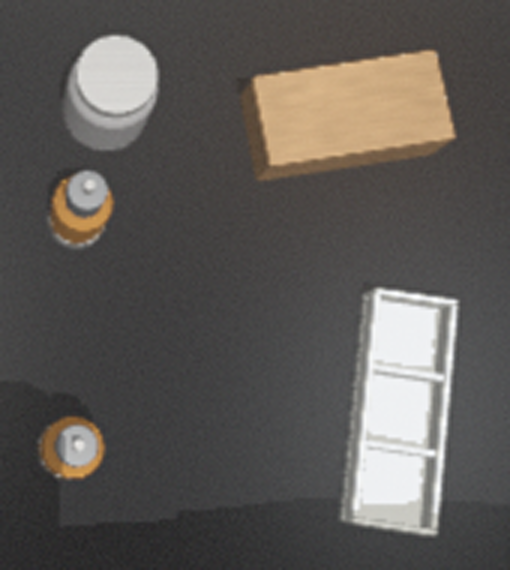

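```bash
cat >> h.py <<'E'
def fit(loc,wor):
    loc=np.array(loc,float);wor=np.array(wor,float)
    a=loc-loc.mean(0);b=wor-wor.mean(0)
    th=np.arctan2((a[:,0]*b[:,1]-a[:,1]*b[:,0]).sum(),(a*b).sum())
    R=np.array([[np.cos(th),-np.sin(th)],[np.sin(th),np.cos(th)]]);t=wor.mean(0)-R@loc.mean(0)
    return th,t,np.linalg.norm(loc@R.T+t-wor,axis=1)
E
python3 - <<'E'
from h import *
L=[[.099,.035],[.099,-.035],[-.099,-.035],[-.099,.035]]
zt=lambda p,x0,s:(np.array(p)+.5)/s-.5+np.array(x0)
c=[(303,160),(388,152),(410,389),(325,398)]
w=[onz('top',zt(p,(160,120),3),.082)[:2] for p in c]
th,t,r=fit(L,w);print('pan',np.degrees(th),t,r)
c=[(224,250),(446,241),(449,286),(226,297)]
w=[onz('side',zt(p,(190,110),2.5),.082)[:2] for p in [(224,251),(444,241),(450,289),(226,298)]]
L2=[[.099,-.035],[-.099,-.035],[-.099,.035],[.099,.035]]
th2,t2,r2=fit(L2,w);print('pan side',np.degrees(th2),t2,r2)
c=[(372,290),(457,299),(436,534),(352,522)]
w=[onz('top',zt(p,(330,120),3),.036)[:2] for p in c]
thc,tc,rc=fit(L,w);print('crate',np.degrees(thc),tc,rc)
w=[onz('side',zt(p,(190,110),2.5),.036)[:2] for p in [(367,42),(526,51),(523,84),(358,75)]]
th2,t2,r2=fit(L2,w);print('crate side',np.degrees(th2),t2,r2)
R=np.array([[np.cos(th),-np.sin(th)],[np.sin(th),np.cos(th)]])
h=t+R@[-.1,.175];print('hinge',h,'pivot',t+R@[0,.115])
for k in (0,-.03,-.052):
  print('handle',k,h+R@[k,.0565], proj('top',[[*(h+R@[k,.0565]),.1175]]),proj('side',[[*(h+R@[k,.0565]),.1175]]))
# measured handle
for a,b in [((67,416),(480,418)),((67,486),(558,414))]:
  p,e=tri(zt(b,(190,110),2.5),zt(a,(160,120),3));print('h tri',p,e, R.T@(p[:2]-h))
for a,b in [((598,185),(282,97)),((588,443),(484,104))]:
  p,e=tri(zt(b,(190,110),2.5),zt(a,(160,120),3));print('spout',p,e, np.hypot(*p[:2]),onz('top',zt(a,(160,120),3),.146))
print(onz('top',zt((626,75),(160,120),3),.11))
E
```

```text
pan 5.74874817615705 [0.59494965 0.10798308] [0.00075514 0.00057404 0.00049608 0.00066307]
pan side 4.904253993026953 [0.59118227 0.10946812] [0.00254929 0.00227455 0.00087299 0.00145472]
crate -8.513141250604797 [ 0.48279631 -0.35605352] [0.00221003 0.00129591 0.001095   0.00079348]
crate side -6.226457777096296 [ 0.47861119 -0.35115849] [0.00645173 0.00558064 0.00560645 0.00672077]
hinge [0.47792348 0.27208632] pivot [0.58343053 0.22240471]
handle 0 [0.47226408 0.32830217] [[181.94526584 260.9759799 ]] [[384.29526075 276.73802629]]
handle -0.03 [0.44241496 0.32529718] [[182.61561736 273.93813856]] [[400.42572004 275.82088833]]
handle -0.052 [0.4205256  0.32309352] [[183.11159457 283.52853251]] [[412.22965333 275.14974592]]
h tri [0.47771816 0.32859372 0.11735744] 0.0013540458323941652 [0.00545585 0.05624377]
h tri [0.42229276 0.32553437 0.11977776] 0.005047125076881761 [-0.04999724  0.05875157]
spout [ 0.65189547 -0.08609611  0.14477934] 0.0019873754117485693 0.657556270240096 [ 0.65263825 -0.0860534   0.146     ]
spout [ 0.45283196 -0.07411276  0.14488609] 0.0027279773022543486 0.45885671555071944 [ 0.45416067 -0.07418405  0.146     ]
[ 0.75270672 -0.11406406  0.11      ]
```

```bash
cat >> h.py <<'E'
PTH=np.radians(5.6);PAN=np.array([.594,.1083])
def R2(th):return np.array([[np.cos(th),-np.sin(th)],[np.sin(th),np.cos(th)]])
HINGE=PAN+R2(PTH)@[-.1,.175]
BY=R2(PTH)@[0,1]; 
ORI=[180,0,np.degrees(PTH)]
def hp(phi,dy=0,dz=0):
    a=.6-phi;xy=HINGE+R2(PTH)@[-.032,.1*np.sin(a)+dy];return [xy[0],xy[1],.035+.1*np.cos(a)+.054+dz]
def st(tag=''):
    o=robot.observe();print(tag,'t%.1f'%o['time'],'pos',o['tool_pos'].round(4),'F',o['ft_force'].round(1),'w%.4f'%o['gripper_width'])
E
python3 - <<'E'
from h import *
p=hp(0,dz=.0)
robot.move_pose([p[0],p[1],.30],ORI);st()
snap('b')
robot.set_gripper(.040);st()
E
```

```text
t3.6 pos [0.4403 0.3255 0.3   ] F [-0.7 -0.4 -0.2] w0.0854
 t4.2 pos [0.44   0.3258 0.3   ] F [0.2 0.4 1.2] w0.0397
```

View pics/b_side.png

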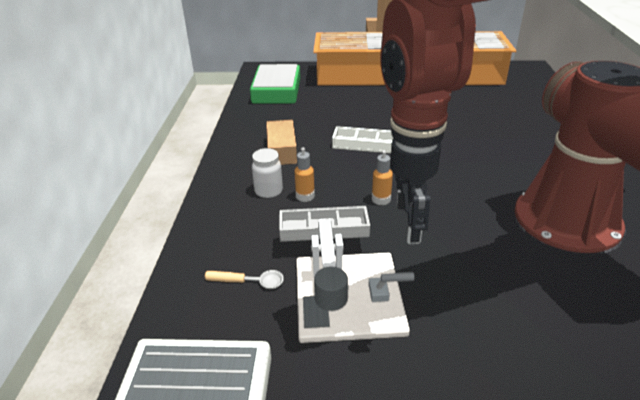

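View pics/b_top.png

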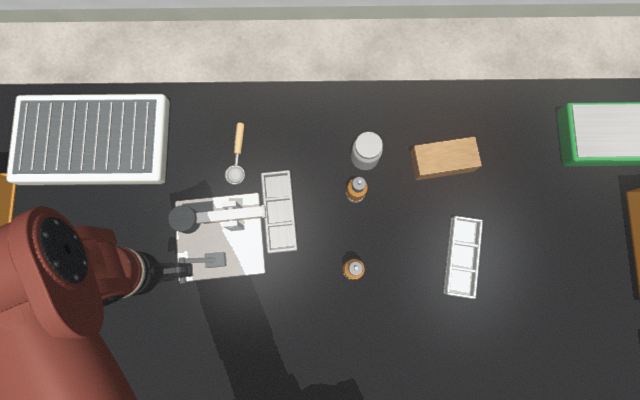

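Run:
```python
from h import *
print(robot.line_to(hp(0),vel=.12,guard=10));st('down')
robot.set_gripper(.026);st('closed')
for f in (.3,.6,.9,1.1):
    g=robot.line_to(hp(f),vel=.08,guard=20);st('phi%.1f %s'%(f,g))
g=robot.line_to(hp(1.2,dy=-.016),vel=.04,guard=14);st('end %s'%g)
snap('c')
```

```text
False
down t5.4 pos [0.4405 0.326  0.1725] F [ 0.3  0.7 -0.9] w0.0400
closed t5.7 pos [0.4402 0.3259 0.1719] F [-0.8  0.  -0.3] w0.0261
phi0.3 False t6.2 pos [0.4428 0.2986 0.1844] F [-0.9 -0.2 -0.1] w0.0259
phi0.6 False t6.8 pos [0.4455 0.2693 0.1887] F [-0.5  0.1  0.1] w0.0257
phi0.9 False t7.3 pos [0.4484 0.2397 0.1843] F [ 0.1  0.6 -0.3] w0.0257
phi1.1 False t7.7 pos [0.4501 0.2213 0.1764] F [-0.5  0.3  0.7] w0.0260
end True t8.1 pos [0.4512 0.2085 0.1733] F [-1.4  6.9  3.3] w0.0259
```

View pics/c_side.png

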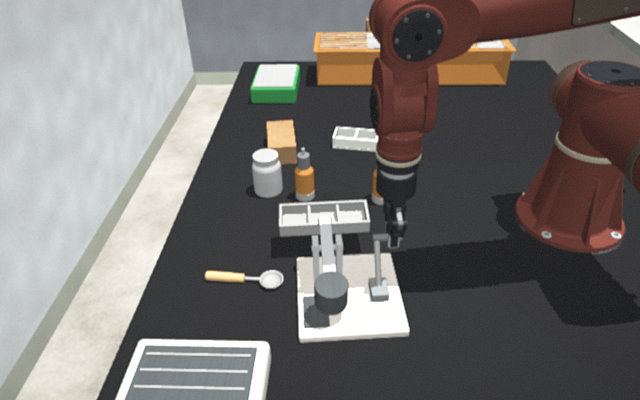

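Run:
```python
from h import *
print(hp(1.2))
o=robot.observe()['tool_pos']
robot.line_to(hp(1.2,dz=.0),vel=.1)
robot.line_to(hp(1.2,dz=.10),vel=.15);st('up')
p=hp(0,dz=.10);robot.line_to([p[0]-.02,p[1]+.0,p[2]],vel=.2)
robot.pause(1.0)
r=snap('d');st()
a=cv2.resize(r['top'][180:300,160:320],None,fx=3,fy=3,interpolation=2)
b=cv2.resize(r['side'][190:350,260:430],None,fx=2.4,fy=2.4,interpolation=2)[:360]
cv2.imwrite('pics/d_z.png',np.hstack([a[:360],np.pad(b,((0,360-len(b)),(0,0),(0,0)))])[:, :800])
```

```text
[np.float64(0.4510629207326537), np.float64(0.21338908615698757), np.float64(0.17153356149096785)]
up t9.3 pos [0.4508 0.2133 0.2705] F [ 0.1  0.  -0.3] w0.0263
 t11.1 pos [0.42   0.3258 0.2715] F [-0.2  0.5 -0.4] w0.0259
```

View pics/d_z.png

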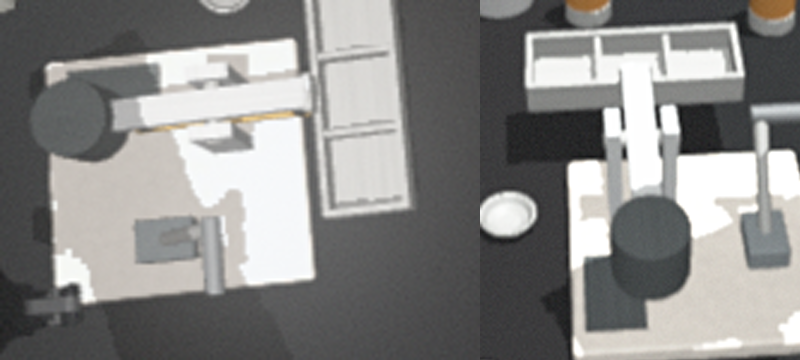

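Run:
```python
from h import *
for f in (1.0,1.1,1.2):
    p=np.array(hp(f));p[2]-=.054-.008
    q=proj('top',[p])[0];print(f,(q-[160,180])*3)
p=onz('top',(160+213/3,180+254/3),.1255);print(p, R2(PTH).T@(p[:2]-HINGE), .1*np.sin(-.6))
```

```text
1.0 [184.87520278 271.49295063]
1.1 [197.93741741 270.35288195]
1.2 [210.50430778 269.31128168]
[0.46269883 0.21181388 0.1255    ] [-0.02057334 -0.0591674 ] -0.05646424733950354
```

```bash
cat > back.py <<'E'
from h import *
robot.set_gripper(.036)
robot.line_to(hp(1.2,dz=.10),vel=.2)
print(robot.line_to(hp(1.2),vel=.12,guard=10));st('down')
robot.set_gripper(.026)
for f in (.9,.6,.3,.1):
    g=robot.line_to(hp(f),vel=.08,guard=20);st('phi%.1f %s'%(f,g))
g=robot.line_to(hp(0,dy=.018),vel=.04,guard=14);st('end %s'%g)
robot.line_to(hp(0),vel=.1)
robot.line_to(hp(0,dz=.13),vel=.2);st('up')
E
cat > over.py <<'E'
from h import *
robot.set_gripper(.036)
print(robot.line_to(hp(0),vel=.12,guard=10));st('down')
robot.set_gripper(.026)
for f in (.3,.6,.9,1.1):
    g=robot.line_to(hp(f),vel=.08,guard=20);st('phi%.1f %s'%(f,g))
g=robot.line_to(hp(1.2,dy=-.018),vel=.04,guard=14);st('end %s'%g)
robot.line_to(hp(1.2),vel=.1)
robot.line_to(hp(1.2,dz=.10),vel=.15);st('up')
p=hp(0,dz=.10);robot.line_to([p[0]-.02,p[1],p[2]],vel=.2)
robot.pause(1.0)
E
cat > chk.py <<'E'
from h import *
import sys
r=snap(sys.argv[1]);st()
a=cv2.resize(r['top'][150:310,160:380],None,fx=2,fy=2,interpolation=2)
b=cv2.resize(r['side'][140:350,260:430],None,fx=2,fy=2,interpolation=2)[:420]
a=np.pad(a,((0,100),(0,0),(0,0)))
cv2.imwrite(f'pics/{sys.argv[1]}_z.png',np.hstack([a,b]))
E
python3 back.py
python3 - <<'E'
from h import *
robot.move_pose([.40,.15,.33],ORI);st()
E
python3 chk.py e
```

```text
False
down t13.1 pos [0.4515 0.2135 0.1724] F [-0.9  0.1  0.3] w0.0362
phi0.9 False t13.9 pos [0.4485 0.2407 0.1847] F [-0.2  0.3  0.3] w0.0261
phi0.6 False t14.4 pos [0.4453 0.2697 0.1886] F [-1.1 -0.3  0. ] w0.0262
phi0.3 False t14.9 pos [0.4423 0.2992 0.1842] F [-0.4  0.7 -0.4] w0.0257
phi0.1 False t15.3 pos [0.4405 0.3175 0.1764] F [ 0.   0.8 -0.7] w0.0263
end True t15.8 pos [0.4391 0.3319 0.1723] F [ 1.5 -5.7  4. ] w0.0259
up t16.9 pos [0.4398 0.3257 0.3003] F [ 0.5  0.2 -0.1] w0.0260
 t21.8 pos [0.4  0.15 0.33] F [ 0.  -0.1 -0.6] w0.0260
 t21.9 pos [0.4    0.15   0.3299] F [ 0.4 -0.7 -0.1] w0.0260
```

View pics/e_z.png

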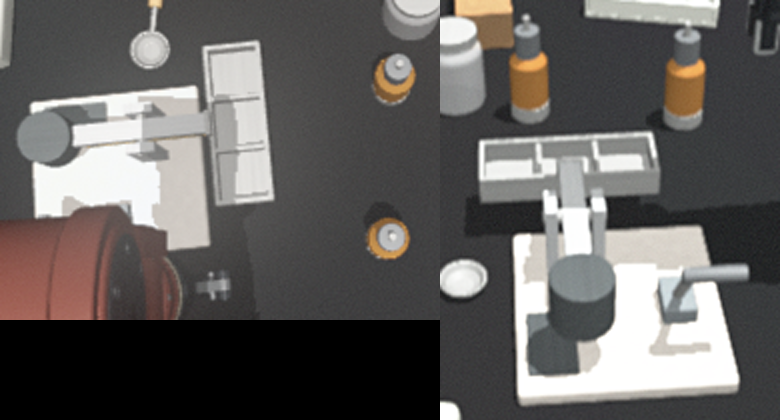

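View pics/e_top.png

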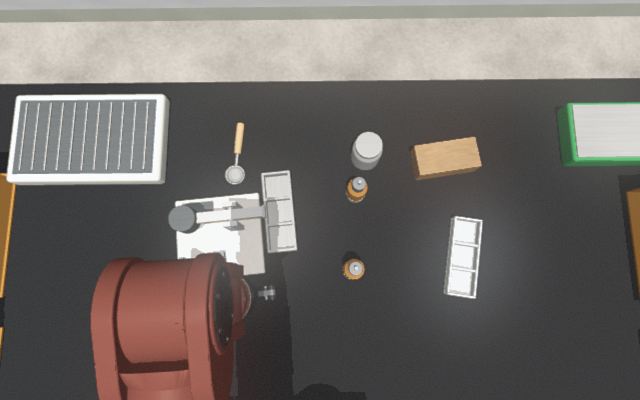

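```bash
cat >> h.py <<'E'
def amber(im):
    hsv=cv2.cvtColor(im,cv2.COLOR_BGR2HSV);m=cv2.inRange(hsv,(8,140,60),(20,255,255))
    n,l,s,c=cv2.connectedComponentsWithStats(m)
    return [(c[i].round(1).tolist(),int(s[i,4]),s[i,:4].tolist()) for i in range(1,n) if s[i,4]>60 and s[i,4]<900]
GZ=.110+.054
def stopper(im,cam,z0=0,ref=None):
    pass
E
python3 - <<'E'
from h import *
for t in 'ae':
  for n in('top','side'):
    print(t,n,[x for x in amber(cv2.imread(f'pics/{t}_{n}.png'))])
im=cv2.imread('pics/e_top.png')[160:290,330:380];cv2.imwrite('pics/e_b.png',cv2.resize(im,None,fx=5,fy=4.5,interpolation=2))
E
```

```text
a top [([355.7, 192.3], 149, [348, 180, 19, 20]), ([635.0, 225.9], 734, [627, 189, 13, 104]), ([352.5, 269.5], 126, [344, 259, 21, 20]), ([0.9, 337.8], 67, [0, 327, 4, 30])]
a side [([304.2, 180.5], 428, [295, 167, 19, 27]), ([381.8, 183.6], 438, [373, 170, 20, 27])]
e top [([355.5, 192.3], 142, [348, 180, 19, 20]), ([635.0, 226.1], 728, [627, 189, 13, 104]), ([351.9, 269.4], 133, [344, 259, 20, 20]), ([0.9, 337.8], 68, [0, 327, 4, 29])]
e side [([304.2, 180.4], 427, [295, 167, 19, 27]), ([381.8, 183.5], 439, [373, 170, 20, 27])]
```

```bash
cat >> h.py <<'E'
def pick(xy,yaw,zb=0.,hover=.30):
    o=[180,0,yaw]
    robot.set_gripper(.062)
    robot.move_pose([*xy,hover],o);st('above')
    g=robot.line_to([*xy,zb+GZ],vel=.12,guard=10);st('down %s'%g)
    if g: return
    robot.set_gripper(0.0);st('grip')
    robot.line_to([*xy,zb+GZ+.13],vel=.15);st('lift')
def place(xy,zb,yaw):
    o=[180,0,yaw]
    robot.line_to([*xy,zb+GZ+.006],vel=.10,guard=15);st('near')
    g=robot.line_to([*xy,zb+GZ-.004],vel=.02,guard=4);st('touch %s'%g)
    robot.set_gripper(.060);st('open')
    robot.line_to([*xy,zb+GZ+.13],vel=.15);st('up')
def pan(x,y=0):return PAN+R2(PTH)@[x,y]
E
python3 - <<'E'
from h import *
pick([.4532,-.0741],5.6)
p=pan(-.064)
robot.line_to([p[0],p[1],.285],vel=.2);st('over')
E
python3 chk.py f
```

```text
above t23.2 pos [ 0.4532 -0.0733  0.3002] F [-0.4  0.6  0.1] w0.0621
down False t24.5 pos [ 0.4536 -0.0743  0.1648] F [-0.3 -0.3  0.5] w0.0620
grip t24.9 pos [ 0.4535 -0.0742  0.1647] F [-0.9  0.8  6.6] w0.0307
lift t25.9 pos [ 0.4529 -0.074   0.2929] F [-0.  -0.9 -2.3] w0.0310
over t27.0 pos [0.5301 0.1013 0.2849] F [ 0.2  0.2 -2.6] w0.0309
 t27.1 pos [0.5302 0.1011 0.2851] F [-0.7  0.3 -2. ] w0.0306
```

View pics/f_z.png

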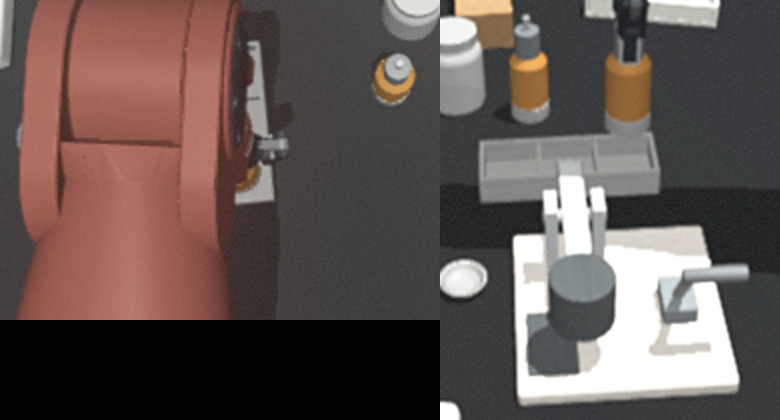

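Run:
```python
from h import *
p=pan(-.064)
print(proj('side',[[*p,.121],[*p,.141],[*p,.121+.082]]))
im=cv2.imread('pics/f_side.png')
print(amber(im)); 
g=cv2.resize(im[130:250,270:400],None,fx=5,fy=5,interpolation=2)
q=[(pan(sx,sy)) for sx,sy in [(-.099,-.035),(-.099,.035),(.099,.035),(.099,-.035)]]
# predicted pan rim
for a in q:
    u=proj('side',[[*a,.082]])[0];u=((u-[270,130]+.5)*5-.5).astype(int);cv2.circle(g,tuple(int(v) for v in u),3,(0,0,255),1)
for sx in (-.032,.032):
  for sy in (-.035,.035):
    u=proj('side',[[*pan(sx,sy),.082]])[0];u=((u-[270,130]+.5)*5-.5).astype(int);cv2.circle(g,tuple(int(v) for v in u),3,(255,0,255),1)
cv2.imwrite('pics/f_s2.png',g)
im=cv2.imread('pics/e_top.png')
g=cv2.resize(im[160:260,250:310],None,fx=6,fy=6,interpolation=2)
for sx in (-.099,-.032,.032,.099):
  for sy in (-.035,.035):
    u=proj('top',[[*pan(sx,sy),.082]])[0];u=((u-[250,160]+.5)*6-.5).astype(int);cv2.circle(g,tuple(int(v) for v in u),3,(0,0,255),1)
cv2.imwrite('pics/e_t2.png',g)
```

```text
[[351.62839469 201.68617673]
 [351.78219481 194.33579108]
 [352.2798745  170.55077858]]
[([324.3, 63.6], 694, [314, 33, 22, 52]), ([388.6, 63.8], 884, [375, 32, 29, 53]), ([304.2, 180.4], 427, [295, 167, 19, 27]), ([353.5, 184.5], 600, [343, 168, 22, 32])]
```

View pics/f_s2.png

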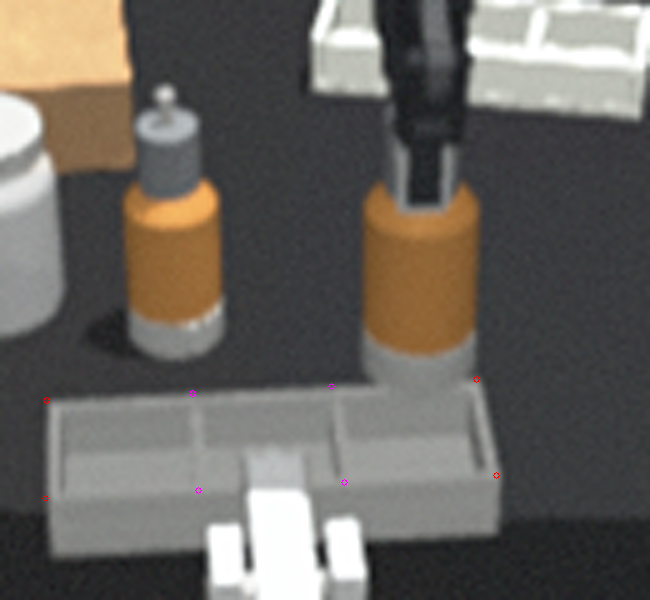

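View pics/e_t2.png

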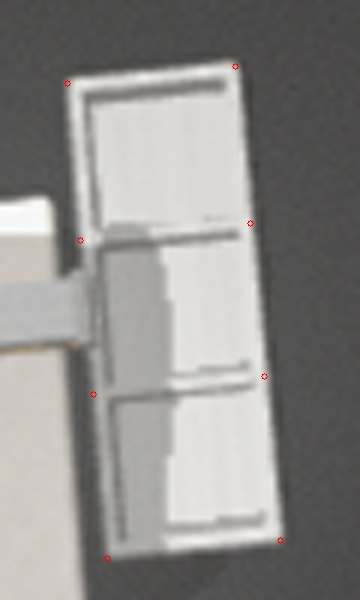

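```bash
python3 - <<'E'
from h import *
p=pan(-.063,0)
g=robot.line_to([*p,.055+GZ+.006],vel=.08,guard=6);st('near %s'%g)
if not g:
    g=robot.line_to([*p,.055+GZ-.004],vel=.02,guard=3);st('touch %s'%g)
E
python3 chk.py g
```

```text
near False t28.0 pos [0.5315 0.1022 0.2255] F [ 0.9 -1.  -2.1] w0.0308
touch True t28.4 pos [0.5317 0.1022 0.2194] F [-0.3  0.1  4.2] w0.0310
 t28.5 pos [0.5317 0.1022 0.2193] F [0.3 0.2 5.1] w0.0307
```

View pics/g_z.png

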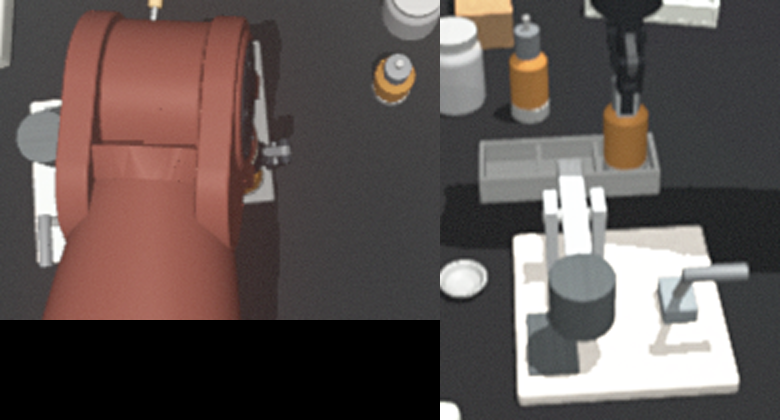

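```bash
python3 - <<'E'
from h import *
p=pan(-.063,0)
robot.set_gripper(.060);st('open')
robot.line_to([*p,.055+GZ+.12],vel=.2);st('up')
robot.move_pose([.56,-.05,.33],ORI);st()
r=snap('i');
print(amber(r['top']),amber(r['side']))
E
python3 - <<'E'
import cv2,numpy as np
a=cv2.imread('pics/i_top.png')[140:300,220:400];b=cv2.imread('pics/i_side.png')[130:290,260:420]
cv2.imwrite('pics/i_z.png',cv2.resize(np.hstack([a,b]),None,fx=2.3,fy=2.3,interpolation=2))
E
```

```text
open t28.9 pos [0.5309 0.1022 0.218 ] F [-0.  -0.1  0.1] w0.0600
up t29.6 pos [0.5311 0.1022 0.3379] F [-1.   0.3  0.2] w0.0596
 t30.3 pos [ 0.5596 -0.0503  0.3287] F [-0.4 -0.1  0.1] w0.0603
[([635.0, 226.1], 730, [627, 189, 13, 104]), ([0.9, 336.8], 62, [0, 327, 4, 26])] [([321.7, 65.2], 456, [314, 33, 18, 52]), ([304.1, 180.7], 417, [295, 167, 19, 27]), ([352.4, 208.2], 553, [342, 193, 22, 31])]
```

View pics/i_z.png

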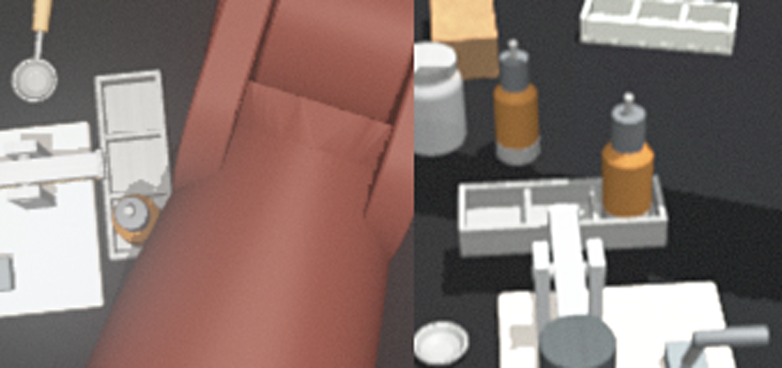

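Run:
```python
from h import *
pick([.652,-.086],5.6)
p=pan(.065)
robot.line_to([p[0],p[1],.285],vel=.2);st('over')
r=snap('j')
print(amber(r['side']),proj('side',[[*p,.121+.05],[*p,.121+.082]]))
cv2.imwrite('pics/j_z.png',cv2.resize(r['side'][130:250,260:400],None,fx=4,fy=4,interpolation=2))
```

```text
above t31.1 pos [ 0.652  -0.0857  0.299 ] F [0.6 0.4 0.6] w0.0621
down False t32.4 pos [ 0.6525 -0.0862  0.1651] F [-1.2 -0.1 -0.5] w0.0620
grip t32.8 pos [ 0.6525 -0.0862  0.1648] F [ 1.1 -0.2  4.1] w0.0307
lift t33.8 pos [ 0.6516 -0.0859  0.2926] F [-0.1 -0.6 -2. ] w0.0307
over t35.0 pos [0.6588 0.1137 0.285 ] F [-0.4 -0.9 -1.6] w0.0306
[([293.1, 187.3], 594, [282, 170, 23, 33]), ([352.3, 208.5], 556, [342, 193, 22, 31])] [[291.98413631 185.91038519]
 [291.21474803 173.43588184]]
```

View pics/j_z.png

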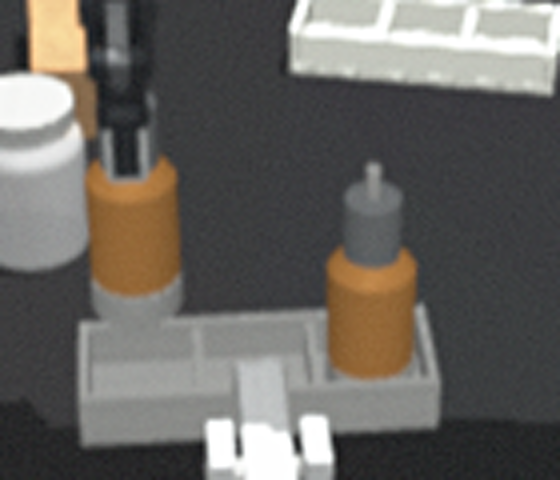

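Run:
```python
from h import *
p=pan(.065)
g=robot.line_to([*p,.055+GZ+.006],vel=.08,guard=6);st('near %s'%g)
if not g:
    g=robot.line_to([*p,.055+GZ-.004],vel=.02,guard=3);st('touch %s'%g)
    if abs(robot.observe()['tool_pos'][2]-.219)<.004:
        robot.set_gripper(.060);st('open')
        robot.line_to([*p,.055+GZ+.12],vel=.2);st('up')
        robot.move_pose([.46,.02,.36],ORI);st()
        p=hp(0,dz=.13);robot.move_pose([p[0]-.02,p[1],.30],ORI)
r=snap('k');st();print(amber(r['side']),amber(r['top']))
a=r['top'][140:300,160:330];b=r['side'][130:290,260:420]
cv2.imwrite('pics/k_z.png',cv2.resize(np.hstack([a,b]),None,fx=2.3,fy=2.3,interpolation=2))
```

```text
near False t36.0 pos [0.6589 0.1147 0.2257] F [ 0.3 -0.4 -1.8] w0.0305
touch True t36.3 pos [0.6591 0.1146 0.2193] F [ 0.6 -0.6  2.8] w0.0306
open t36.7 pos [0.6585 0.1146 0.218 ] F [ 0.2 -0.4  0. ] w0.0600
up t37.5 pos [0.6586 0.1146 0.3378] F [ 0.9  0.1 -0.7] w0.0601
 t38.4 pos [0.4605 0.0201 0.3595] F [-0.4  0.6 -0.3] w0.0602
 t43.1 pos [0.4201 0.3257 0.3   ] F [ 0.3 -1.   0.2] w0.0601
[([497.6, 64.7], 872, [480, 32, 36, 53]), ([352.4, 208.3], 557, [342, 192, 22, 32]), ([294.3, 211.2], 555, [283, 194, 22, 33])] [([5.9, 207.8], 843, [0, 173, 16, 72]), ([635.0, 225.9], 728, [627, 189, 13, 103])]
```

View pics/k_z.png

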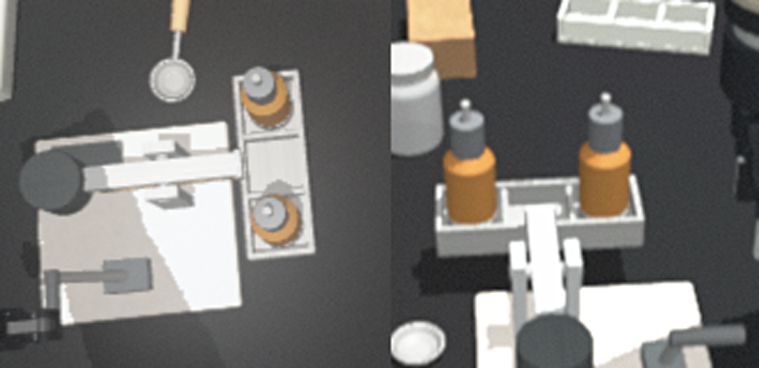

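```bash
python3 over.py; python3 chk.py l
```

```text
False
down t44.7 pos [0.4404 0.326  0.1725] F [0.8 0.3 1.4] w0.0359
phi0.3 False t45.5 pos [0.4429 0.2986 0.1845] F [-0.4  0.8 -0.1] w0.0258
phi0.6 False t46.0 pos [0.4456 0.2693 0.1887] F [-0.3  0.2 -0.1] w0.0262
phi0.9 False t46.5 pos [0.4484 0.2395 0.1843] F [ 0.1  0.2 -0.8] w0.0260
phi1.1 False t46.9 pos [0.4501 0.2213 0.1764] F [ 0.5  0.4 -0.4] w0.0261
end True t47.4 pos [0.4512 0.2086 0.1735] F [-0.2  7.4  3.1] w0.0258
up t48.4 pos [0.4508 0.2133 0.2706] F [ 0.3 -0.4 -0.7] w0.0264
 t50.3 pos [0.42   0.3258 0.2715] F [-0.6  0.  -0.1] w0.0260
```

View pics/l_z.png

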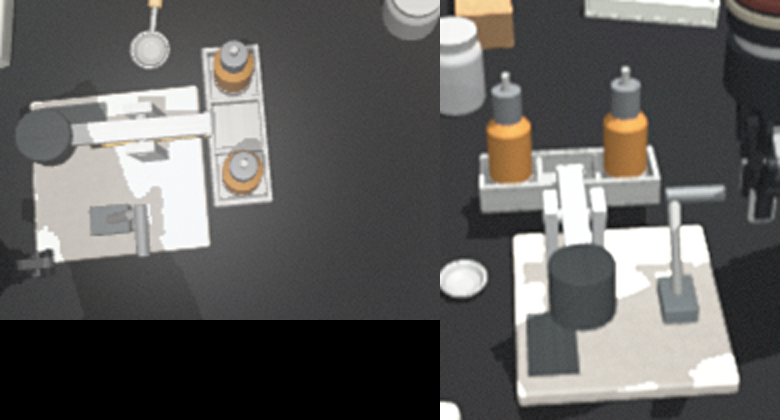

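```bash
python3 - <<'E'
from h import *
r=robot.grab_frame('side');print(amber(cv2.imread('pics/l_side.png')),amber(r))
E
python3 back.py
python3 - <<'E'
from h import *
p=hp(0,dz=.13);robot.line_to([p[0]-.02,p[1],.30])
E
python3 chk.py m;  python3 -c "
from h import *
print(amber(cv2.imread('pics/m_side.png')),amber(cv2.imread('pics/k_side.png')))"
```

```text
[([497.3, 64.3], 890, [483, 32, 33, 53]), ([352.2, 212.4], 571, [342, 196, 22, 32]), ([294.4, 215.3], 580, [283, 199, 23, 32])] [([497.3, 64.3], 895, [483, 32, 33, 53]), ([352.2, 212.4], 572, [342, 196, 22, 32]), ([294.4, 215.3], 577, [283, 199, 23, 32])]
False
down t52.3 pos [0.4514 0.2135 0.1723] F [-0.5  0.5  0.3] w0.0361
phi0.9 False t53.1 pos [0.4485 0.2407 0.1847] F [0.2 1.1 0.2] w0.0257
phi0.6 False t53.6 pos [0.4453 0.2697 0.1886] F [ 1.1 -0.4 -0.5] w0.0258
phi0.3 False t54.1 pos [0.4423 0.2991 0.1842] F [-0.3  0.6  0.2] w0.0259
phi0.1 False t54.5 pos [0.4405 0.3175 0.1764] F [ 0.3  0.  -0.8] w0.0258
end True t55.0 pos [0.4391 0.332  0.1721] F [ 0.9 -7.1  4. ] w0.0259
up t56.1 pos [0.4398 0.3257 0.3003] F [-0.6 -0.4 -1.1] w0.0261
 t56.5 pos [0.4201 0.3257 0.2992] F [0.7 0.7 0.1] w0.0258
[([497.5, 64.7], 882, [481, 32, 35, 53]), ([352.4, 208.1], 552, [342, 192, 22, 32]), ([294.2, 211.0], 551, [283, 195, 22, 32])] [([497.6, 64.7], 872, [480, 32, 36, 53]), ([352.4, 208.3], 557, [342, 192, 22, 32]), ([294.3, 211.2], 555, [283, 194, 22, 33])]
```

View pics/m_z.png

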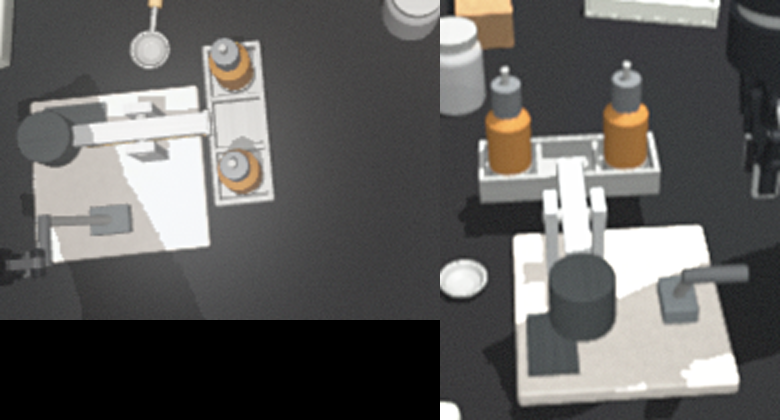

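Run:
```python
from h import *
im=cv2.imread('pics/m_top.png')
CP=np.array([.4828,-.3561]);CT=np.radians(-8.0)
def ov(im,cam,x0,y0,w,h,s):
    g=cv2.resize(im[y0:y0+h,x0:x0+w],None,fx=s,fy=s,interpolation=2)
    for sx in (-.099,-.032,.032,.099):
      for sy in (-.035,.035):
        u=proj(cam,[[*(CP+R2(CT)@[sx,sy]),.036]])[0];u=((u-[x0,y0]+.5)*s-.5).astype(int);cv2.circle(g,tuple(int(v) for v in u),3,(0,0,255),1)
    return g
a=ov(im,'top',435,205,60,100,6);b=ov(cv2.imread('pics/a_side.png'),'side',325,120,85,40,5)
b=np.pad(b,((0,600-200),(0,0),(0,0)))
cv2.imwrite('pics/m_c.png',np.hstack([a,b]))
```

View pics/m_c.png

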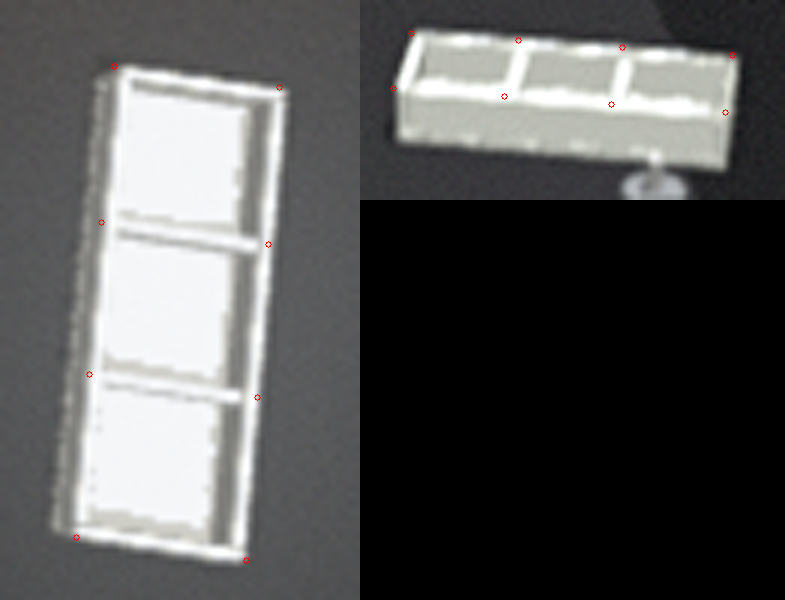

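```bash
cat >> h.py <<'E'
CP=np.array([.4815,-.3568]);CT=np.radians(-8.6)
def crate(x,y=0):return CP+R2(CT)@[x,y]
def ovc(im,cam,x0,y0,w,h,s):
    g=cv2.resize(im[y0:y0+h,x0:x0+w],None,fx=s,fy=s,interpolation=2)
    for sx in (-.099,-.032,.032,.099):
      for sy in (-.035,.035):
        u=proj(cam,[[*crate(sx,sy),.036]])[0];u=((u-[x0,y0]+.5)*s-.5).astype(int);cv2.circle(g,tuple(int(v) for v in u),2,(0,0,255),1)
    return g
E
python3 - <<'E'
from h import *
robot.move_pose([.46,.02,.36],ORI);st()
pick(pan(-.063),5.6,zb=.055,hover=.34)
p=crate(-.064)
robot.move_pose([*p,.30],[180,0,-8.6]);robot.line_to([*p,.225],vel=.15)
st('over')
r=snap('n');print(amber(r['side']),amber(r['top']),proj('side',[[*p,.061+.05]]))
a=ovc(r['top'],'top',400,200,120,110,4);b=ovc(r['side'],'side',320,90,80,110,4)
cv2.imwrite('pics/n_z.png',np.hstack([a,b]))
E
```

```text
t61.1 pos [0.46 0.02 0.36] F [ 0.8  0.6 -0.1] w0.0260
above t62.0 pos [0.5313 0.1027 0.3394] F [-0.4  0.2 -1.2] w0.0617
down False t63.2 pos [0.5317 0.1021 0.22  ] F [ 0.1  0.3 -0.5] w0.0622
grip t63.6 pos [0.5316 0.1022 0.2197] F [-0.3 -0.3  3.7] w0.0308
lift t64.6 pos [0.531  0.1022 0.3478] F [-0.1  0.  -2.5] w0.0308
over t66.9 pos [ 0.4186 -0.3472  0.2258] F [-0.1 -0.3 -1.8] w0.0307
[([389.6, 112.9], 347, [382, 101, 17, 24]), ([294.2, 211.0], 550, [283, 195, 22, 31])] [([634.5, 216.1], 585, [627, 189, 13, 65]), ([0.8, 338.0], 65, [0, 327, 4, 30])] [[388.5078387  112.94076863]]
```

View pics/n_z.png

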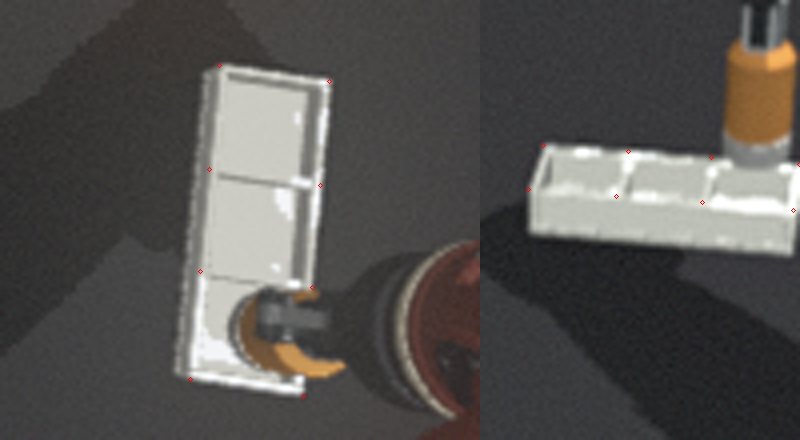

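Run:
```python
from h import *
p=crate(-.0635)
print((proj('top',[[*p,.061],[*p,.081]])-[400,200]+.5)*4)
g=robot.line_to([*p,.005+GZ+.006],vel=.06,guard=6);st('near %s'%g)
if not g:
    g=robot.line_to([*p,.005+GZ-.004],vel=.02,guard=3);st('touch %s'%g)
    if abs(robot.observe()['tool_pos'][2]-.169)<.004:
        robot.set_gripper(.060);st('open')
        robot.line_to([*p,.005+GZ+.14],vel=.2);st('up')
        robot.move_pose([.5,-.10,.36],[180,0,-1])
r=snap('o');st();print(amber(r['side']),amber(r['top']))
a=ovc(r['top'],'top',400,200,120,110,4);b=ovc(r['side'],'side',320,90,80,110,4)
cv2.imwrite('pics/o_z.png',np.hstack([a,b]))
```

```text
[[265.31655193 330.76943262]
 [276.16858687 331.05213467]]
near False t68.0 pos [ 0.4189 -0.3475  0.1755] F [-0.4  1.  -3. ] w0.0308
touch True t68.4 pos [ 0.4189 -0.3476  0.1699] F [-0.1  0.3  4.4] w0.0309
open t68.8 pos [ 0.4184 -0.347   0.1687] F [0.8 0.5 0.1] w0.0599
up t69.6 pos [ 0.4185 -0.3471  0.3077] F [ 0.5  0.3 -0.8] w0.0600
 t70.8 pos [ 0.4998 -0.1012  0.3593] F [ 0.6 -0.4  0.2] w0.0600
[([388.4, 129.0], 305, [381, 118, 17, 22]), ([294.2, 210.7], 564, [283, 194, 23, 32])] [([635.0, 225.9], 729, [627, 189, 13, 104]), ([0.9, 337.4], 66, [0, 327, 4, 29])]
```

View pics/o_z.png

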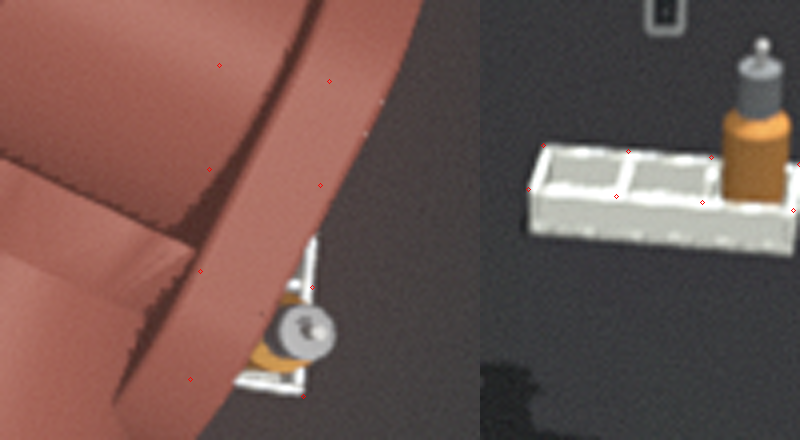

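Run:
```python
from h import *
pick(pan(.065),5.6,zb=.055,hover=.345)
p=crate(.064)
robot.move_pose([*p,.30],[180,0,-8.6]);robot.line_to([*p,.225],vel=.15)
st('over')
r=snap('q');print(amber(r['side']),amber(r['top']),proj('side',[[*p,.061+.05]]))
a=ovc(r['top'],'top',400,200,120,110,4);b=ovc(r['side'],'side',320,90,80,110,4)
cv2.imwrite('pics/q_z.png',np.hstack([a,b]))
```

```text
above t72.0 pos [0.6585 0.1136 0.3454] F [-0.1 -0.4  0.5] w0.0619
down False t73.2 pos [0.6591 0.1146 0.2201] F [-0.4 -0.5  0.5] w0.0622
grip t73.6 pos [0.659  0.1146 0.2198] F [ 0.  -0.6  4.4] w0.0306
lift t74.6 pos [0.6584 0.1147 0.3478] F [-0.9  0.1 -2.8] w0.0310
over t77.1 pos [ 0.5451 -0.3663  0.226 ] F [-0.9  0.2 -1.4] w0.0309
[([326.0, 64.8], 810, [314, 33, 26, 52]), ([345.6, 110.1], 342, [338, 98, 17, 24]), ([388.3, 128.9], 304, [381, 118, 17, 22])] [([481.0, 232.8], 66, [473, 227, 19, 10]), ([637.4, 263.0], 168, [634, 244, 6, 49]), ([0.9, 337.7], 68, [0, 327, 4, 29])] [[345.14914378 109.92702726]]
```

View pics/q_z.png

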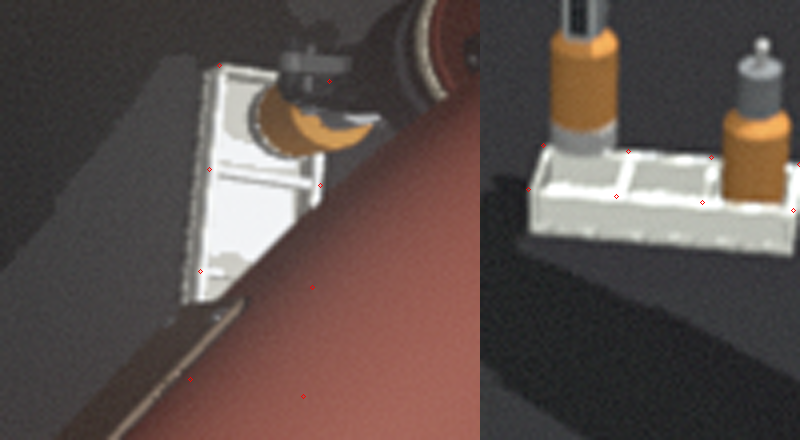

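Run:
```python
from h import *
p=crate(.0633)
g=robot.line_to([*p,.005+GZ+.006],vel=.06,guard=6);st('near %s'%g)
if not g:
    g=robot.line_to([*p,.005+GZ-.004],vel=.02,guard=3);st('touch %s'%g)
    if abs(robot.observe()['tool_pos'][2]-.169)<.004:
        robot.set_gripper(.060);st('open')
        robot.line_to([*p,.005+GZ+.14],vel=.2);st('up')
        robot.move_pose([.45,.02,.36],[180,0,-1])
        p=hp(0,dz=.13);robot.move_pose([p[0]-.05,p[1],.33],ORI)
r=snap('r');st();print(amber(r['side']),amber(r['top']))
a=ovc(r['top'],'top',400,200,120,110,4);b=ovc(r['side'],'side',320,90,80,110,4)
cv2.imwrite('pics/r_z.png',np.hstack([a,b]))
```

```text
near False t78.2 pos [ 0.5443 -0.3664  0.1755] F [-0.1 -0.1 -1.3] w0.0309
touch True t78.5 pos [ 0.5443 -0.3666  0.1699] F [-0.3 -1.1  4.2] w0.0307
open t78.9 pos [ 0.5438 -0.366   0.1686] F [-0.1 -0.4 -0.4] w0.0603
up t79.8 pos [ 0.5439 -0.3661  0.3076] F [-0.1 -0.1 -0.3] w0.0598
 t86.0 pos [0.3901 0.3258 0.33  ] F [-0.9 -0.2 -0.6] w0.0606
[([423.8, 73.9], 173, [418, 59, 13, 26]), ([498.8, 74.7], 316, [487, 60, 23, 25]), ([345.9, 125.8], 288, [338, 115, 16, 22]), ([388.4, 128.9], 303, [381, 118, 17, 22])] [([635.0, 226.3], 727, [627, 189, 13, 105])]
```

View pics/r_z.png

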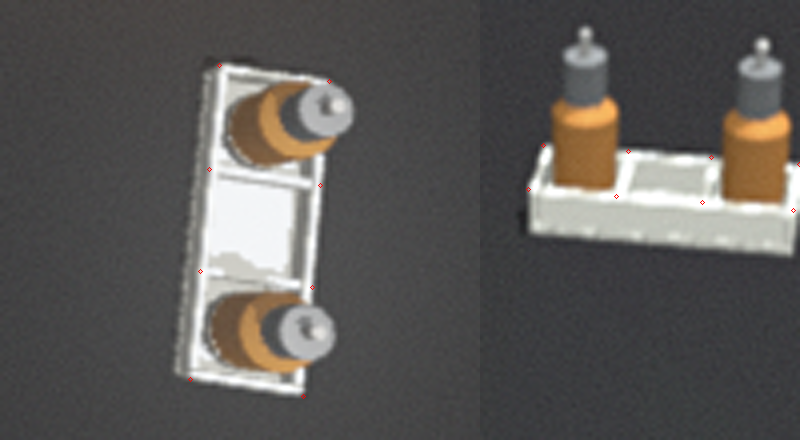

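View pics/r_side.png

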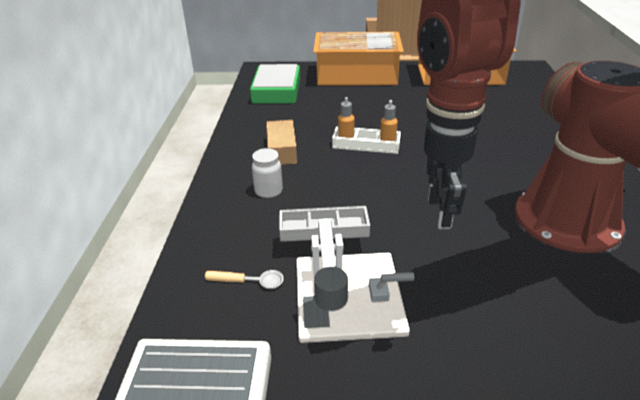

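View pics/r_top.png

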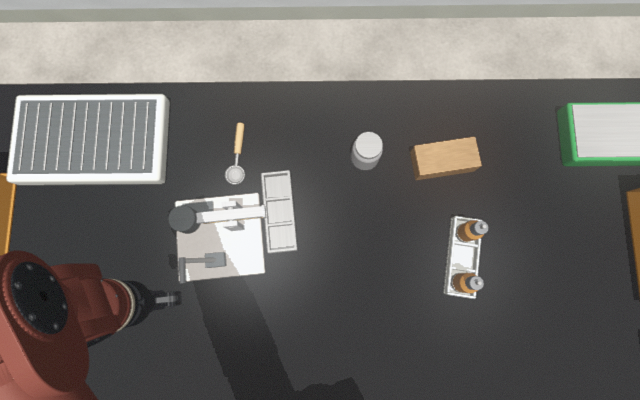

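Run:
```python
from h import *
robot.job_done();st()
```

```text
the job is handed in; nothing more can be done
the job is handed in; nothing more can be done
```

The job is done and handed in at about 86 s, and no check failed. Only two bottles were present at the start; there was no third in either camera view.

- **Empty check:** I swung the lever over to its stop and the beam tipped onto its counterweight side, with the pan about 6 px higher in the side view. I then swung it back to its stop and the beam was level again.
- **Weighing:** I stood the two bottles in the outer cells of the pan and freed the beam. The pan sank about 4 px on the bottles (about 6 px at the pan rim) and was identical in two later frames, so it had settled. I then arrested it, and both bottles were back at their earlier pixel positions.
- **Final state:** In the last pictures both bottles stand upright in the outer cells of the white crate. The pan is empty and level, the lever is home, and the jar, scoop and carton look unmoved. The gripper was clear of everything.

The two cameras disagreed by about 2–4 mm in x. I handled this by measuring each held bottle against its cell in the same view. All four set-downs touched at the expected floor height, within 1 mm. The largest force I read was about 9 N. I saw no bottle knocked aside during the run.

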